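Locate and clamp an amplifier housing in the corner jig

ROBOT

A 6-joint arm with a two-finger parallel gripper is mounted at the origin on the work surface. World frame = base frame: x ahead of the robot, y to its left, z up, the work surface at z = 0. Lengths are in m, angles in degrees, forces in N, time in s.
With the tool pointing down it reaches from about 0.4 to 0.825 m from the base axis. Payload 7 kg.
Tool frame: the origin (TCP) lies at the very end of the fingers, on their centre line; the grasp point (between the pads) lies behind it (r.grasp_offset is the z of the grasp point in the tool frame, in m); z points along the fingers, y is the direction in which the jaws open and shut (so a half turn about z gives the same grasp; the last joint's range is limited). The gripper opens to 88 mm and grips with 3 to 60 N. Pads are 19 mm wide; open, the fingers measure 130 mm over their backs; the gripper's body (78 mm by 193 mm) begins 47 mm behind the grasp point.
Start: joints at [-48.925, 20.546, 0.682, 0, -70.136, -16.507], TCP at [0.281, -0.614, 0.191] pointing down, gripper open.
Joint ranges: [-176.03, 176.03], [-82.01, 121.73], [-58.28, 71.71], [-173.87, 95.51], [-174.79, -0.11], [-173.66, 173.66]. Speed limits (degrees/s): [136.94, 136.94, 172.46, 180, 180, 180].

INTERFACE

Orientations are given as [roll, pitch, yaw] about the fixed x, y, z axes, in that order (R = Rz(yaw) Ry(pitch) Rx(roll)).
In Python, from plant import r gives the robot as it stands. The module is installed in compiled form; this text tells all that it offers.
- The arm moves only by the tool servo_tool, never from a script. Its argument "targets" is a list of rows, each an object of numbers: "dx", "dy", "dz": the shift along the world's x, y, z in cm; "spin": the turn about the world's z in rad; "grip": the opening in per cent of the stroke, from 0 (shut) to 100 (fully open). A call has exactly 10 rows; each row is the pose to reach, as a shift and turn from the pose commanded when the call began; what a row does not reach only later rows make up. A row lasts 1/12 s, in which the tool goes at most 41.7 mm and 7.16 degrees, less where a joint would pass 70% of its speed; a pose out of reach is approached as far as the arm can. A call with a gripper value outside its range is refused whole. The fingers move at their own pace and stop on an object; "squeeze" is the grip in N (left out, the last holds). Time passes only in rows, so rows that repeat a pose let the fingers close, or fill a call up. It gives the time, the measured TCP pose, the force and the opening at its end, in the units of the state.
- r.get_state(): the state, without advancing time (a new reading comes with each control period).
- r.capture(name): name is "scene" or "top" or "wrist"; returns the picture (384x512x3 uint8, blue, green, red); there is no depth.
- r.get_calibration(name): a dict with "K" (3x3 intrinsics, pixels), "extrinsics" (4x4, takes a point from camera to world coordinates). Camera axes: x right, y down, z forward; pixel columns grow to the right and rows downward; lengths in m; the calibration is good to about 2 mm. A picture is of the moment at which its call begins: read the wrist's pose just before it. get_calibration takes no time and is no camera call; for the wrist camera it gives the pose at the moment of the call.
- r.close_job(): hands the job in, once; it reports no verdict.
Trained networks look in the newest picture that a camera, given by its name, has taken for a name from the list of things; names that differ only in an ending like _2 or _b are one class to them, and where a whole thing is asked for, a point or a joint stands for the part that bears it (a point fixed in the world has none). Each returns a list of dicts, best first, with "p" (0 to 1); they miss things now and then, are a little off and sometimes report something else, mostly with a low value. They report only what shows in the picture. A call takes as long as a camera call. They do not tell look-alikes from the thing itself.
- r.cut_out(name, camera): "mask" (384x512 bool, what is visible of it) and "extent" ([left, top, right, bottom] in pixels, round what is visible of it).
The state is a dict: "time_s": time; "joints": joint angles; "qd": joint speeds; "joint_torque": joint torques, N m; "tcp_pos": TCP position; "eef_rot": TCP orientation; "contact_force": force on the tool from outside, world axes, zero at the start; "moment": the same for the moment, N m; "gripper_width": finger opening in m.
Only numpy, scipy, OpenCV 4.12 (cv2) and the standard library are available. Lean on these libraries where they do the work, as an engineer would, in place of code of your own. Each camera call takes 0.05 s, during which the arm holds its last target. There are 200 camera calls.

TASK

Put the long amplifier housing (the one with two sockets on one end) flat on the jig plate and push it square and flush into the corner: its plain end fully against the short end fence and its long side fully against the long fence. Only when it is fully home, pinch the two side buttons of the sliding clamp together, keep them pinched while you slide the clamp up until its pad touches the housing, and then let go. Leave the other things on the bench where they are.

Things in the scene. Friction and masses are not known exactly. Their poses are not given: they have to be found in the camera images.
- housing: Long amplifier housing, loose, 0.3 to 0.6 kg: aluminium box, black lid, 56 mm wide (x), 130 mm long (y), 55 mm high. Origin: centre of its underside. +y end plain; two brass sockets stick out 14 mm from the -y end, 27 mm up. Starts flat on the table, +y roughly to world +y, nearer or farther than the short housing. Grip it across the 56 mm width.
- fixture: Jig fixed to the table, place and yaw vary: dark steel plate 230 (x) by 210 (y) by 10 mm; origin at the centre of its underside. Fences along the +x and +y edges; on the -x side a clamp slides towards +x on a rail 6 mm high, 24 mm wide, x -110 to -5 mm at y = 20 mm. The home housing has its y axis along the jig's y and its origin at x = 62, y = 20, z = 10 mm here.
- corner (a point): Point on the plate's top where the inner faces of the two fences would meet; axes as the jig's: +x into the long fence, +y into the end fence. The home housing's origin lies at x = -28, y = -65, z = 0 mm from it.
- long_fence (a point): Middle of the top edge of the long fence's inner face: aluminium bar along the jig's y, 120 mm long (jig y -45 to +75 mm), 14 mm thick, inner face at jig x = +90 mm. Both fences rise only 16 mm above the plate, so fingers holding the upper part of the housing pass over them. Axes as the jig's.
- end_fence (a point): Middle of the top edge of the short end fence's inner face: aluminium bar along the jig's x, 60 mm long (jig x +17 to +77 mm), 14 mm thick, inner face at jig y = +85 mm. Axes as the jig's.
- clamp (a joint): Travel of the sliding clamp along the jig's +x, m: 0 fully back, stop at 0.062. The pad touches a housing that is home at 0.055. It starts between 0 and 0.010. It stays where it is left; about 4 N moves it.
- clamp_grip (a point): Point midway between the clamp's two side buttons; moves with the clamp; axes as the jig's. It is 34 mm above the table, at y = +20 mm in the jig's frame. Grey clamp body 50 (x) by 36 (y) by 34 mm high, top and underside 17 mm above and below this point. The black rubber pad in front is 44 mm wide, its face 35 mm ahead (+x).
- button_a (a joint): Black spring button on the clamp's +y side, m pressed inwards: 0 out, 0.006 fully in. Its face is 22 by 22 mm, centred at the height of clamp_grip; the two faces are 60 mm apart when out, 48 mm when both are in. Spring: about 1.4 N to start, 7 N fully in. Counts as pinched above 0.003.
- button_b (a joint): The same button on the clamp's -y side.
- short_housing: Bystander: a similar aluminium box with black lid, but only 80 mm long (y), 56 mm wide (x), 55 mm high, without sockets. Origin at the centre of its underside.
- blank_flange: Bystander: steel disc 40 mm across, 12 mm high, on the table between the housings and the jig. Origin under its centre.
- screwdriver: Bystander: screwdriver lying at the far side of the table.
- meter: Bystander: white hand-held meter, 150 by 75 by 30 mm, at the far side. Origin under its centre.
- wash_bottle: Bystander: white bottle 64 mm across, 150 mm high, standing to the left (+y) of the jig. Origin under its centre.
- parts_tray: Bystander: grey open tray 160 by 220 by 35 mm on the right. Origin under its centre.
- pipe_flange: Bystander: steel flange with a stub, 70 mm across, 50 mm high, to the left (+y) of the jig. Origin under its centre.
There are look-alikes about, which are no part of the job. Leave any turquoise look-alike of the housing alone.

How it is judged (in metres and radians):
On the way, in this order (a step that is already met when the one before it is completed fails the run):
1. the long housing is flat on the plate, square and flush in the corner, while the clamp is still back (x of housing in the frame of corner between -0.03 and -0.026 m and y of housing in the frame of corner between -0.067 and -0.063 m and z of housing in the frame of corner between -0.002 and 0.003 m and angle between the y axis of housing and the y axis of fixture, either way round below 0.02 rad and angle between housing's own z axis and vertical below 0.03 rad and value of joint clamp below 0.045 m), for 0.2 s.
2. the clamp's pad is against the housing while both buttons are pinched (value of joint clamp above 0.0525 m and value of joint each of button_a, button_b above 0.003 m), for 0.1 s.
At the end, for the whole second after the job is handed in: The long housing lies flat and still on the plate, its plain end and its long side each within 2 mm of their fence and square to within 0.02 rad; the clamp's pad is within 2.5 mm of touching the housing (clamp between 0.0525 and 0.058); both buttons are out again (below 1.5 mm) (x of housing in the frame of corner between -0.03 and -0.026 m and y of housing in the frame of corner between -0.067 and -0.063 m and z of housing in the frame of corner between -0.002 and 0.003 m and angle between the y axis of housing and the y axis of fixture, either way round below 0.02 rad and angle between housing's own z axis and vertical below 0.03 rad and value of joint clamp between 0.0525 and 0.058 m and value of joint each of button_a, button_b below 0.0015 m and linear speed of housing below 0.01 m/s).
It fails at once if another thing on the bench was moved by more than 30 mm (distance of any of short_housing, blank_flange, screwdriver, meter, wash_bottle, parts_tray, pipe_flange from where it was at the start of the episode above 0.03 m).
It also fails if it takes over 59 s, if anything falls off the work surface, if the arm or the gripper's body presses on something with over 40 N, if the wrist force passes 120 N, or if a joint passes its speed limit or range.

## Working session

There is one attempt and no reset: what is moved stays moved. The work goes in short steps, Python scripts to look and compute and a tool call to move; the robot and the scene stay as the last step left them, time stands still between calls to the robot, and variables do not carry over. Pictures are saved under pics/ and viewed, about 8 in all and at most 12, crops included, and the job is handed in when it is done.

Besides the shell and the picture viewer there is one more tool, called after "Call:" as name([rows], argument=value, ...), one row to a line, values as JSON. servo_tool: Moves the arm, as the interface text tells. Its arguments: {"type":"object","properties":{"targets":{"type":"array"},"squeeze":{"type":"number"}},"required":["targets"]}

```bash
mkdir -p pics
cat > h.py <<'E'
import numpy as np,cv2
from plant import r
def snap(n,f=None):
    im=np.asarray(r.capture(n))
    if f: cv2.imwrite('pics/'+f,im)
    return im
def ray(n,u,v,z,cal=None):
    c=cal or r.get_calibration(n);K=np.array(c['K']);T=np.array(c['extrinsics'])
    d=T[:3,:3]@np.linalg.solve(K,[u,v,1.]);o=T[:3,3]
    return o+d*(z-o[2])/d[2]
def proj(n,P,cal=None):
    c=cal or r.get_calibration(n);K=np.array(c['K']);T=np.array(c['extrinsics'])
    p=(np.atleast_2d(P)-T[:3,3])@T[:3,:3];p=p@K.T
    return p[:,:2]/p[:,2:]
E
python3 - <<'E'
from h import *
a=snap('top','top.png');b=snap('scene','scene.png')
print(r.get_calibration('top'),r.get_calibration('scene'),r.grasp_offset,r.get_state())
for n in ['housing','short_housing','fixture','clamp','long_fence','end_fence','blank_flange','button_a']:
  for o in r.cut_out(n,'top')[:3]: print(n,round(o['p'],2),o['extent'])
cv2.imwrite('pics/both.png',np.vstack([cv2.resize(a,(512,384)),]));
E
```

```text
{'K': array([[347.87231403,   0.        , 258.64051424],
       [  0.        , 347.87231403, 196.97700173],
       [  0.        ,   0.        ,   1.        ]]), 'extrinsics': array([[-0.01751687, -0.99519981,  0.09628341,  0.40017452],
       [-0.9997393 ,  0.01602307, -0.01626606,  0.0086889 ],
       [ 0.01464522, -0.09654324, -0.99522104,  1.08354818],
       [ 0.        ,  0.        ,  0.        ,  1.        ]])} {'K': array([[428.11762296,   0.        , 259.50603571],
       [  0.        , 428.11762296, 195.88805561],
       [  0.        ,   0.        ,   1.        ]]), 'extrinsics': array([[ 0.82508235,  0.32400002, -0.46288562,  1.12873546],
       [ 0.56482367, -0.45179823,  0.69054513, -0.94505922],
       [ 0.01460573, -0.83120536, -0.55577363,  0.82747652],
       [ 0.        ,  0.        ,  0.        ,  1.        ]])} -0.0188 {'time_s': 0.1, 'joints': array([-4.89254647e+01,  2.05865567e+01,  6.40036492e-01, -1.37989666e-02,
       -7.01366908e+01, -1.65049596e+01]), 'qd': array([-0.0293721 , -0.11456316,  0.14735109,  0.13909919, -0.03413753,
       -0.04429648]), 'joint_torque': array([-3.45250646e-04, -5.84164166e+01,  2.93753833e+01,  7.01537892e+00,
        1.01858441e-02, -6.53002576e-05]), 'tcp_pos': array([ 0.28039484, -0.61348373,  0.19024525]), 'eef_rot': array([ 1.79916532e+02, -1.12035432e-02, -1.55435114e+02]), 'contact_force': array([ 0.06002161, -0.03799608, -0.31236892]), 'moment': array([ 0.02714705, -0.01281113, -0.00444157]), 'gripper_width': 0.08738855795965905}
housing 0.97 [308.9, 142.7, 356.4, 171.3]
housing 0.76 [328.1, 78.7, 354.1, 129.1]
housing 0.7 [310.2, 240.7, 352.8, 280.3]
short_housing 0.97 [312.7, 198.1, 345.7, 218.5]
fixture 0.7 [161.6, 138.0, 241.5, 224.9]
clamp 0.75 [188.7, 183.5, 207.6, 209.1]
long_fence 0.9 [164.6, 141.2, 242.5, 225.3]
end_fence 0.68 [160.6, 141.1, 240.6, 223.5]
```

View pics/top.png

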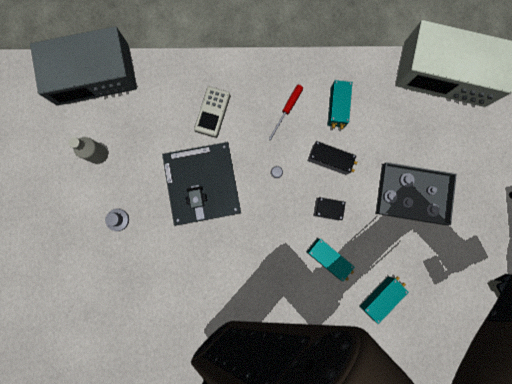

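View pics/scene.png

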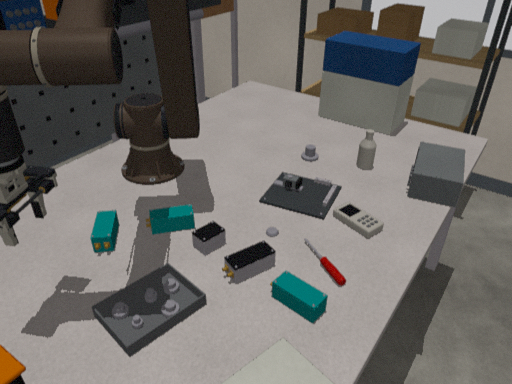

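The black-lidded box at top (332,157), with brass sockets on its right (-y) end, fits the description. The black box at (329,208) is short and has no sockets. The turquoise boxes at (340,104), (330,260) and (384,300) are look-alikes. I'll confirm this in a crop and fit the poses.

```bash
cat >> h.py <<'E'
from scipy.optimize import minimize
def boxpts(x,y,yaw,b):  # b: list of boxes (x0,x1,y0,y1,z0,z1)
    c,s=np.cos(yaw),np.sin(yaw);P=[]
    for x0,x1,y0,y1,z0,z1 in b:
        for X in(x0,x1):
            for Y in(y0,y1):
                for Z in(z0,z1):P.append([x+c*X-s*Y,y+s*X+c*Y,Z])
    return np.array(P)
HB=[(-.028,.028,-.065,.065,0,.055)]; JB=[(-.115,.115,-.105,.105,0,.010)]
def sil(cam,p,bs,S=4,cal=None):
    m=np.zeros((384*S,512*S),np.uint8)
    for b in bs:
        q=proj(cam,boxpts(*p,[b]),cal)
        cv2.fillConvexPoly(m,cv2.convexHull(((q+.5)*S).astype(np.float32)).astype(np.int32),1)
    return m
def fit(cam,mask,p0,bs,S=4,cal=None):
    cal=cal or r.get_calibration(cam)
    M=cv2.resize(mask.astype(np.uint8),None,fx=S,fy=S,interpolation=cv2.INTER_LINEAR)
    k=np.array([1,1,.1])
    def f(q):
        m=sil(cam,q*[.01,.01,.1],bs,S,cal);return 1-(m&M).sum()/((m|M).sum())
    q0=np.array(p0)/[.01,.01,.1]
    sx=np.vstack([q0]+[q0+d for d in np.eye(3)*1.0])
    o=minimize(f,q0,method='Nelder-Mead',options=dict(initial_simplex=sx,xatol=.01,fatol=1e-4))
    return o.x*[.01,.01,.1],1-o.fun
E
python3 - <<'E'
from h import *
a=snap('top')
SB=HB+[(-.02,.02,-.079,-.065,.02,.034)]
for o in r.cut_out('housing','top'):
  L=o['extent']
  if abs((L[0]+L[2])/2-332)<8 and abs((L[1]+L[3])/2-157)<8:
    p0=ray('top',330,157,.03); print(p0,fit('top',o['mask'],[p0[0],p0[1],-.2],SB)); break
for n in ['fixture','long_fence']:
  o=r.cut_out(n,'top')
  if o:
    p0=ray('top',202,184,.01);p,i=fit('top',o[0]['mask'],[p0[0],p0[1],.15],JB); print(n,p,i)
c=a[130:240,150:370]; c=cv2.resize(c,None,fx=3.6,fy=3.6,interpolation=cv2.INTER_CUBIC)
def dr(p,bs,z):
  for b in bs:
    P=boxpts(*p,[b]); q=proj('top',P[P[:,2]==z][[0,1,3,2]])
    cv2.polylines(c,[np.int32((q-[150,130])*3.6)],True,(0,255,0),1)
dr(p,JB,.01); 
cv2.imwrite('pics/c1.png',c)
cal=r.get_calibration('wrist');s=r.get_state();print(cal,s['tcp_pos'])
E
```

```text
[ 0.6225165 -0.2309717  0.03     ] (array([ 0.62164146, -0.23366183, -0.37668594]), np.float64(0.9395849438068621))
fixture [0.55262575 0.16971766 0.17352297] 0.9583483524542279
long_fence [0.5519852  0.17033195 0.18144651] 0.9692146883516046
{'K': array([[279.46180948,   0.        , 257.05365865],
       [  0.        , 279.46180948, 190.06774916],
       [  0.        ,   0.        ,   1.        ]]), 'extrinsics': array([[-4.15027246e-01,  8.81763259e-01,  2.24156060e-01,
         2.19996116e-01],
       [ 9.09808898e-01,  4.02127347e-01,  1.02671152e-01,
        -6.41735218e-01],
       [ 3.92367989e-04,  2.46550504e-01, -9.69129865e-01,
         3.84823464e-01],
       [ 0.00000000e+00,  0.00000000e+00,  0.00000000e+00,
         1.00000000e+00]])} [ 0.28061858 -0.61384938  0.19108161]
```

View pics/c1.png

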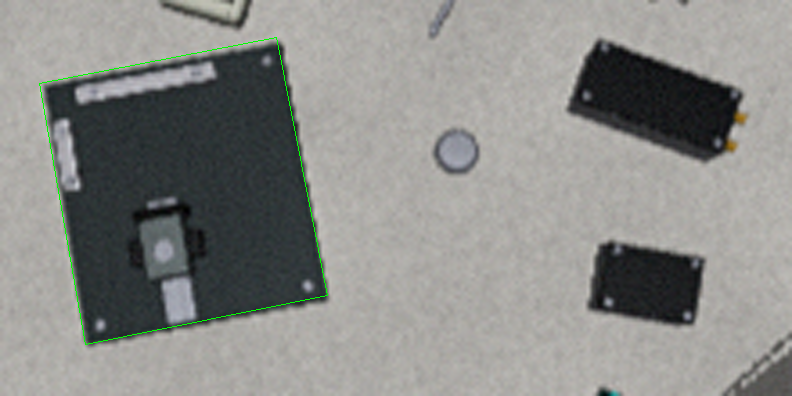

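The crop confirms it: the black box at right has brass sockets on its -y end, and the other black box is short. The jig outline fits, at about (0.552, 0.170) with yaw 0.178 rad. Next I'll move above the housing.

Call:
servo_tool([
  {"dx": 3, "dy": 3, "spin": 0.1, "grip": 100},
  {"dx": 5.5, "dy": 6, "spin": 0.2, "grip": 100},
  {"dx": 8, "dy": 9, "spin": 0.3, "grip": 100},
  {"dx": 10.5, "dy": 12, "spin": 0.4, "grip": 100},
  {"dx": 13, "dy": 15, "spin": 0.5, "grip": 100},
  {"dx": 15.5, "dy": 18, "spin": 0.6, "grip": 100},
  {"dx": 18, "dy": 21, "spin": 0.7, "grip": 100},
  {"dx": 20.5, "dy": 24, "spin": 0.764, "grip": 100},
  {"dx": 23, "dy": 26.5, "spin": 0.764, "grip": 100},
  {"dx": 25.5, "dy": 29, "spin": 0.764, "grip": 100},
])

```text
validation failed for argument at $.ta...
```

Call:
servo_tool([
  {"dx": 2.5, "dy": 2.5, "grip": 100},
  {"dx": 5, "dy": 5, "grip": 100},
  {"dx": 7, "dy": 7.5, "grip": 100},
  {"dx": 8.6, "dy": 9, "grip": 100},
  {"dx": 8.6, "dy": 9, "grip": 100},
  {"dx": 8.6, "dy": 9, "grip": 100},
  {"dx": 8.6, "dy": 9, "grip": 100},
  {"dx": 8.6, "dy": 9, "grip": 100},
  {"dx": 8.6, "dy": 9, "grip": 100},
  {"dx": 8.6, "dy": 9, "grip": 100},
])

```text
validation failed for argument at $.ta...
```

Run:
```python
from h import *
SB=HB+[(-.02,.02,-.079,-.065,.02,.034)]
s=r.get_state();cal=r.get_calibration('wrist');a=snap('wrist')
print(s['tcp_pos'],s['eef_rot'],s['contact_force'])
P=boxpts(.6216,-.2337,-.377,HB)
print(proj('wrist',P,cal).round(0).tolist())
for o in r.cut_out('housing','wrist')[:3]:
  print(o['p'],o['extent']); p,i=fit('wrist',o['mask'],[.6216,-.2337,-.377],SB,2,cal);print(p,i)
  if i>.6: b=(p,i)
  q=proj('wrist',boxpts(*p,HB),cal)
  for x in q: cv2.circle(a,tuple(np.int32(x)),2,(0,255,0),-1)
cv2.imwrite('pics/w1.png',a)
```

```text
[ 0.28061858 -0.61384938  0.19108161] [ 1.79999717e+02  8.39402675e-04 -1.55432492e+02] [ 0.65460116 -0.08647353  0.83544834]
[[360.0, 396.0], [372.0, 429.0], [404.0, 436.0], [421.0, 473.0], [335.0, 413.0], [345.0, 448.0], [380.0, 451.0], [394.0, 489.0]]
0.69 [212.0, 264.1, 287.6, 293.8]
[ 0.6216 -0.2337 -0.377 ] 0.0
0.57 [388.5, 145.4, 512.0, 215.6]
[ 0.6216 -0.2337 -0.377 ] 0.0
```

View pics/w1.png

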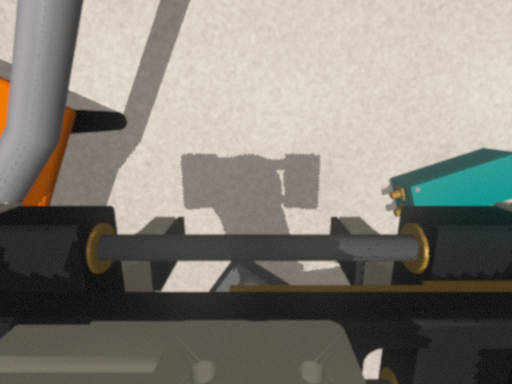

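The calls were refused, probably because each row needs all the keys. The picture shows the gripper filling its lower half, so I'll hover about 10 cm back along the tool's -x.

Call:
servo_tool([
  {"dx": 2.5, "dy": 3, "dz": 0, "spin": 0.1, "grip": 100},
  {"dx": 5, "dy": 6, "dz": 0, "spin": 0.2, "grip": 100},
  {"dx": 7.5, "dy": 9, "dz": 0, "spin": 0.3, "grip": 100},
  {"dx": 10, "dy": 12, "dz": 0, "spin": 0.4, "grip": 100},
  {"dx": 12.5, "dy": 15, "dz": 0, "spin": 0.5, "grip": 100},
  {"dx": 15, "dy": 18, "dz": 0, "spin": 0.6, "grip": 100},
  {"dx": 17.5, "dy": 21, "dz": 0, "spin": 0.7, "grip": 100},
  {"dx": 20, "dy": 24, "dz": 0, "spin": 0.764, "grip": 100},
  {"dx": 22.5, "dy": 27, "dz": 0, "spin": 0.764, "grip": 100},
  {"dx": 25, "dy": 30, "dz": 0, "spin": 0.764, "grip": 100},
])

```text
time_s: 1.63
tcp_pos: [0.5317, -0.3122, 0.1915]
eef_rot: [-180.0, 0.0, -111.6]
contact_force: [-0.2, -0.9, -0.3]
gripper_width: 0.0878
```

Call:
servo_tool([
  {"dx": 2.5, "dy": 3, "dz": 0, "spin": 0, "grip": 100},
  {"dx": 5, "dy": 6, "dz": 0, "spin": 0, "grip": 100},
  {"dx": 7.5, "dy": 9, "dz": 0, "spin": 0, "grip": 100},
  {"dx": 10, "dy": 12, "dz": 0, "spin": 0, "grip": 100},
  {"dx": 12, "dy": 15, "dz": 0, "spin": 0, "grip": 100},
  {"dx": 13, "dy": 17.5, "dz": 0, "spin": 0, "grip": 100},
  {"dx": 13, "dy": 18, "dz": 0, "spin": 0, "grip": 100},
  {"dx": 13, "dy": 18, "dz": 0, "spin": 0, "grip": 100},
  {"dx": 13, "dy": 18, "dz": 0, "spin": 0, "grip": 100},
  {"dx": 13, "dy": 18, "dz": 0, "spin": 0, "grip": 100},
])

```text
time_s: 2.47
tcp_pos: [0.6602, -0.1348, 0.1913]
eef_rot: [-180.0, -0.0, -111.7]
contact_force: [-1.3, -0.8, -0.2]
gripper_width: 0.0876
```

```bash
cat > look.py <<'E'
from h import *
SB=HB+[(-.02,.02,-.079,-.065,.02,.034)]
s=r.get_state();cal=r.get_calibration('wrist');a=snap('wrist')
print(s['tcp_pos'],s['eef_rot'],s['contact_force'],s['time_s'])
for o in r.cut_out('housing','wrist')[:3]:
  print(o['p'],o['extent']); p,i=fit('wrist',o['mask'],[.6216,-.2337,-.377],SB,2,cal);print(p,i)
  q=proj('wrist',boxpts(*p,HB),cal)
  for x in q: cv2.circle(a,tuple(np.int32(x)),2,(0,255,0),-1)
cv2.imwrite('pics/w2.png',a)
E
python3 look.py
```

```text
[ 0.66015579 -0.13483954  0.19128893] [-1.79992306e+02 -6.14235300e-03 -1.11697896e+02] [-1.26763923 -0.79849481 -0.22715645] 2.4667
0.95 [44.4, 73.5, 184.7, 149.9]
[ 0.6216 -0.2337 -0.377 ] 0.0
0.94 [455.3, 1.2, 512.0, 61.4]
[ 0.6216 -0.2337 -0.377 ] 0.0
0.92 [233.4, 10.6, 284.9, 140.1]
[ 0.61956427 -0.23242887 -0.37498369] 0.9548454845484549
```

View pics/w2.png

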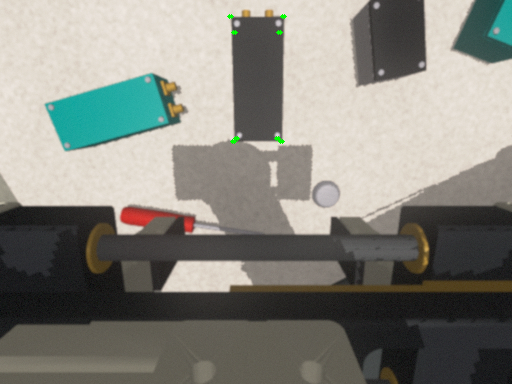

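The wrist view shows the housing upright at (258,78), and the fit agrees with it. Now the grasp.

Call:
servo_tool([
  {"dx": -1.2, "dy": -3, "dz": 0, "spin": 0, "grip": 100},
  {"dx": -2.4, "dy": -6, "dz": 0, "spin": 0, "grip": 100},
  {"dx": -3.6, "dy": -8.8, "dz": 0, "spin": 0, "grip": 100},
  {"dx": -4.1, "dy": -9.8, "dz": -2, "spin": 0, "grip": 100},
  {"dx": -4.1, "dy": -9.8, "dz": -5, "spin": 0, "grip": 100},
  {"dx": -4.1, "dy": -9.8, "dz": -8, "spin": 0, "grip": 100},
  {"dx": -4.1, "dy": -9.8, "dz": -11, "spin": 0, "grip": 100},
  {"dx": -4.1, "dy": -9.8, "dz": -14, "spin": 0, "grip": 100},
  {"dx": -4.1, "dy": -9.8, "dz": -16, "spin": 0, "grip": 100},
  {"dx": -4.1, "dy": -9.8, "dz": -16.3, "spin": 0, "grip": 100},
])

```text
time_s: 3.4
tcp_pos: [0.6161, -0.2324, 0.0238]
eef_rot: [179.6, -0.1, -111.8]
contact_force: [-1.5, 0.4, 0.3]
gripper_width: 0.0877
```

Call:
servo_tool([
  {"dx": 0, "dy": 0, "dz": 0, "spin": 0, "grip": 100},
  {"dx": 0, "dy": 0, "dz": 0, "spin": 0, "grip": 55},
  {"dx": 0, "dy": 0, "dz": 0, "spin": 0, "grip": 55},
  {"dx": 0, "dy": 0, "dz": 0, "spin": 0, "grip": 55},
  {"dx": 0, "dy": 0, "dz": 0, "spin": 0, "grip": 55},
  {"dx": 0, "dy": 0, "dz": 0, "spin": 0, "grip": 55},
  {"dx": 0, "dy": 0, "dz": 0, "spin": 0, "grip": 55},
  {"dx": 0, "dy": 0, "dz": 0, "spin": 0, "grip": 55},
  {"dx": 0, "dy": 0, "dz": 0, "spin": 0, "grip": 55},
  {"dx": 0, "dy": 0, "dz": 0, "spin": 0, "grip": 55},
], squeeze=30)

```text
time_s: 4.23
tcp_pos: [0.6196, -0.2318, 0.0281]
eef_rot: [180.0, -0.0, -111.7]
contact_force: [0.4, -0.2, 0.8]
gripper_width: 0.0483
```

The width of 48.3 mm is less than the housing's 56 mm, which is suspicious, so I'll look before lifting.

Run:
```python
from h import *
a=snap('wrist');b=snap('scene');s=r.get_state();print(s)
c=cv2.resize(b[200:320,170:350],None,fx=2.84,fy=2.84)
h=341
cv2.imwrite('pics/g1.png',np.vstack([c[:, :512],a[100:330]]))
```

```text
{'time_s': 4.3333, 'joints': array([-3.66087565e+00,  2.70794858e+01, -1.21054215e+01,  8.34200831e-04,
       -5.08221709e+01, -1.79942028e+01]), 'qd': array([ 0.02762269, -0.0276523 ,  0.07011783, -0.05258792, -0.00394761,
        0.00540825]), 'joint_torque': array([ 4.67910140e-03, -6.17242098e+01,  2.41802412e+01,  5.77321440e+00,
        9.30458569e-03, -2.10993164e-05]), 'tcp_pos': array([ 0.61961728, -0.23184085,  0.02799714]), 'eef_rot': array([ 1.79993468e+02, -2.80159651e-03, -1.11654551e+02]), 'contact_force': array([-0.8175505 , -0.13283758,  0.37072836]), 'moment': array([-0.02145648,  0.01144345, -0.02603048]), 'gripper_width': 0.04782437597669056}Traceback (most recent call last):
  File "<stdin>", line 5, in <module>
    return _nx.concatenate(arrs, 0, dtype=dtype, casting=casting)
           ~~~~~~~~~~~~~~~^^^^^^^^^^^^^^^^^^^^^^^^^^^^^^^^^^^^^^^
ValueError: all the input array dimensions except for the concatenation axis must match exactly, but along dimension 1, the array at index 0 has size 511 and the array at index 1 has size 512
```

Run:
```python
from h import *
a=snap('wrist');b=snap('scene');t=snap('top')
c=cv2.resize(b[190:310,170:350],(512,341))
cv2.imwrite('pics/g1.png',np.vstack([c,a[100:330]]))
```

```text
(no output)
```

View pics/g1.png

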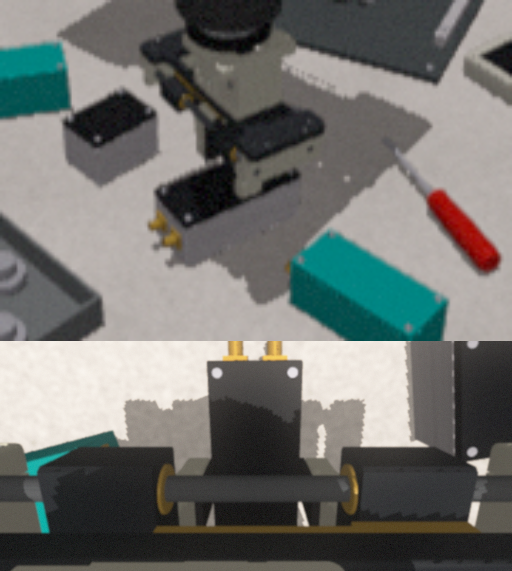

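The fingers straddle the housing, and the view may show a small gap on the right. I'll command fully shut to see where they stop.

Call:
servo_tool([
  {"dx": 0, "dy": 0, "dz": 0, "spin": 0, "grip": 0},
  {"dx": 0, "dy": 0, "dz": 0, "spin": 0, "grip": 0},
  {"dx": 0, "dy": 0, "dz": 0, "spin": 0, "grip": 0},
  {"dx": 0, "dy": 0, "dz": 0, "spin": 0, "grip": 0},
  {"dx": 0, "dy": 0, "dz": 0, "spin": 0, "grip": 0},
  {"dx": 0, "dy": 0, "dz": 0, "spin": 0, "grip": 0},
  {"dx": 0, "dy": 0, "dz": 2, "spin": 0, "grip": 0},
  {"dx": 0, "dy": 0, "dz": 3, "spin": 0, "grip": 0},
  {"dx": 0, "dy": 0, "dz": 3, "spin": 0, "grip": 0},
  {"dx": 0, "dy": 0, "dz": 3, "spin": 0, "grip": 0},
], squeeze=30)

```text
time_s: 5.32
tcp_pos: [0.6203, -0.2319, 0.059]
eef_rot: [-179.9, 0.0, -111.7]
contact_force: [-1.3, -0.3, -0.4]
gripper_width: 0.0004
```

Run:
```python
from h import *
s=r.get_state();cal=r.get_calibration('wrist');a=snap('wrist');b=snap('scene');t=snap('top')
P=[s['tcp_pos'],s['tcp_pos']+[0,0,.0188]]
print(s['tcp_pos'],s['gripper_width'],proj('wrist',P,cal),proj('scene',P),proj('top',P))
for cam in('top','scene','wrist'):
  for n in('housing','short_housing'):
    for o in r.cut_out(n,cam)[:4]: print(cam,n,o['p'],o['extent'],o['mask'].sum())
c=cv2.resize(b[190:310,170:350],(512,341))
cv2.imwrite('pics/g2.png',np.vstack([c,a[100:330]]))
```

```text
[ 0.62034548 -0.23192526  0.05896323] 0.00038845176248236094 [[256.45290676 212.93399054]
 [256.3443433  222.16689839]] [[249.16603389 252.19011489]
 [249.17435044 246.85848618]] [[332.45324326 155.6729626 ]
 [333.89251853 154.30447021]]
top housing 0.86 [317.9, 143.9, 353.6, 169.1] 248
top housing 0.84 [327.5, 249.4, 350.0, 283.6] 577
top housing 0.65 [358.7, 276.2, 405.6, 319.0] 1180
top short_housing 0.59 [325.3, 199.1, 344.3, 218.7] 359
top short_housing 0.42 [161.9, 140.2, 236.8, 227.4] 4895
scene housing 0.87 [90.7, 208.4, 119.3, 253.8] 979
scene housing 0.79 [142.2, 201.3, 193.4, 229.7] 1101
scene housing 0.59 [284.1, 173.9, 304.5, 184.9] 238
scene housing 0.45 [265.9, 169.0, 339.4, 218.5] 2255
scene short_housing 0.68 [193.0, 223.3, 227.7, 252.3] 749
scene short_housing 0.6 [334.0, 202.1, 382.5, 237.7] 1001
scene short_housing 0.58 [266.8, 170.8, 342.8, 219.3] 2361
wrist housing 0.68 [24.3, 183.0, 140.9, 281.5] 5582
wrist short_housing 0.85 [392.1, 80.8, 512.0, 208.5] 12694
```

View pics/g2.png

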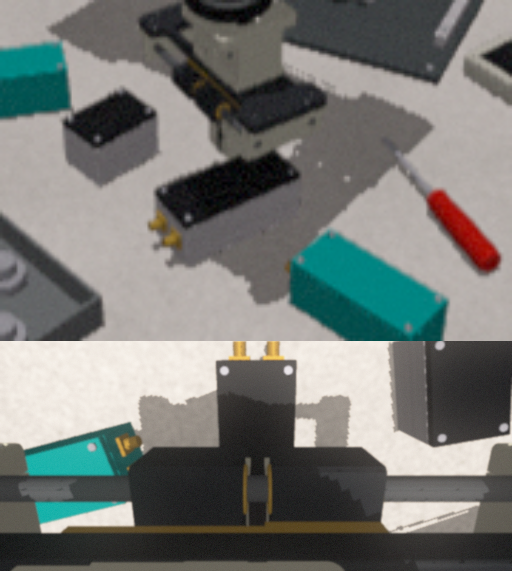

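The fingers closed fully without touching the housing. In g2 the fingertips sit about 9 px (around 30 mm) above where the reported TCP projects (scene 249,252). Finger spacing in w1 (147 px for 88 mm) also puts the tips about 35 mm nearer the camera than claimed. So the real tips seem to be about 30 mm short of the TCP. I'll verify this carefully by opening and descending further.

Call:
servo_tool([
  {"dx": 0, "dy": 0, "dz": 0, "spin": 0, "grip": 100},
  {"dx": 0, "dy": 0, "dz": 0, "spin": 0, "grip": 100},
  {"dx": 0, "dy": 0, "dz": 0, "spin": 0, "grip": 100},
  {"dx": 0, "dy": 0, "dz": 0, "spin": 0, "grip": 100},
  {"dx": 0, "dy": 0, "dz": 0, "spin": 0, "grip": 100},
  {"dx": 0, "dy": 0, "dz": 0, "spin": 0, "grip": 100},
  {"dx": 0, "dy": 0, "dz": 0, "spin": 0, "grip": 100},
  {"dx": 0, "dy": 0, "dz": -1, "spin": 0, "grip": 100},
  {"dx": 0, "dy": 0, "dz": -2, "spin": 0, "grip": 100},
  {"dx": 0, "dy": 0, "dz": -3, "spin": 0, "grip": 100},
], squeeze=30)

```text
time_s: 6.6
tcp_pos: [0.6193, -0.2318, 0.0268]
eef_rot: [180.0, 0.0, -111.7]
contact_force: [-0.6, -0.1, -0.6]
gripper_width: 0.0613
```

Call:
servo_tool([
  {"dx": 0, "dy": 0, "dz": 0, "spin": 0, "grip": 100},
  {"dx": 0, "dy": 0, "dz": -0.3, "spin": 0, "grip": 100},
  {"dx": 0, "dy": 0, "dz": -0.6, "spin": 0, "grip": 100},
  {"dx": 0, "dy": 0, "dz": -0.9, "spin": 0, "grip": 100},
  {"dx": 0, "dy": 0, "dz": -1.2, "spin": 0, "grip": 100},
  {"dx": 0, "dy": 0, "dz": -1.4, "spin": 0, "grip": 100},
  {"dx": 0, "dy": 0, "dz": -1.6, "spin": 0, "grip": 100},
  {"dx": 0, "dy": 0, "dz": -1.6, "spin": 0, "grip": 100},
  {"dx": 0, "dy": 0, "dz": -1.6, "spin": 0, "grip": 100},
  {"dx": 0, "dy": 0, "dz": -1.6, "spin": 0, "grip": 100},
])

```text
time_s: 7.43
tcp_pos: [0.6198, -0.2319, 0.0122]
eef_rot: [-180.0, 0.0, -111.7]
contact_force: [-0.3, -0.3, 0.2]
gripper_width: 0.0876
```

Run:
```python
from h import *
s=r.get_state();a=snap('wrist');b=snap('scene')
P=[s['tcp_pos'],s['tcp_pos']+[0,0,.03]]
print(s['tcp_pos'],s['gripper_width'],s['contact_force'],proj('scene',P))
c=cv2.resize(b[215:275,205:295],(768,512),interpolation=cv2.INTER_CUBIC)
cv2.imwrite('pics/g3.png',c)
```

```text
[ 0.61976306 -0.23188197  0.0122402 ] 0.08756229301777373 [-0.3398003  -0.25278085  0.152115  ] [[248.98331718 264.93899616]
 [248.9937437  256.76004807]]
```

View pics/g3.png

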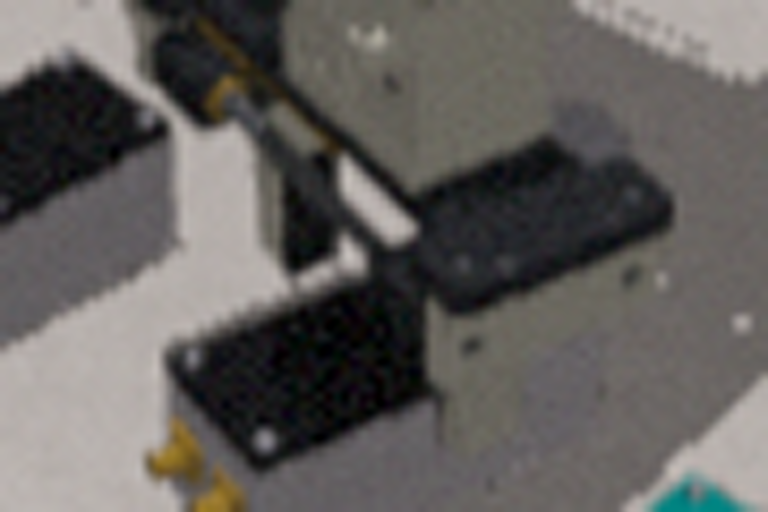

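Run:
```python
from h import *
y=np.array([.93,-.368,0]);x=np.array([-.368,-.93,0]);t=np.array([.6198,-.2319,0])
for z in (.012,.03,.04,.05):
  for off in(.044,.065):
    q=proj('scene',[t+y*off+x*d+[0,0,z] for d in(-.0095,.0095)])
    print(z,off,((q-[205,215])*8.53).round(0).tolist())
```

```text
0.012 0.044 [[476.0, 496.0], [426.0, 519.0]]
0.012 0.065 [[514.0, 535.0], [463.0, 559.0]]
0.03 0.044 [[477.0, 454.0], [426.0, 477.0]]
0.03 0.065 [[515.0, 493.0], [464.0, 517.0]]
0.04 0.044 [[477.0, 430.0], [427.0, 453.0]]
0.04 0.065 [[516.0, 470.0], [465.0, 493.0]]
0.05 0.044 [[478.0, 406.0], [427.0, 429.0]]
0.05 0.065 [[516.0, 446.0], [465.0, 469.0]]
```

The tip corner at crop (440,455) puts the real tip at z≈0.04 while the report says 0.012, so the offset is about 28 mm. I'll go 12 mm lower and grip.

Call:
servo_tool([
  {"dx": 0, "dy": 0, "dz": -0.4, "spin": 0, "grip": 100},
  {"dx": 0, "dy": 0, "dz": -0.8, "spin": 0, "grip": 100},
  {"dx": 0, "dy": 0, "dz": -1.2, "spin": 0, "grip": 100},
  {"dx": 0, "dy": 0, "dz": -1.2, "spin": 0, "grip": 30},
  {"dx": 0, "dy": 0, "dz": -1.2, "spin": 0, "grip": 30},
  {"dx": 0, "dy": 0, "dz": -1.2, "spin": 0, "grip": 30},
  {"dx": 0, "dy": 0, "dz": -1.2, "spin": 0, "grip": 30},
  {"dx": 0, "dy": 0, "dz": -1.2, "spin": 0, "grip": 30},
  {"dx": 0, "dy": 0, "dz": -1.2, "spin": 0, "grip": 30},
  {"dx": 0, "dy": 0, "dz": -1.2, "spin": 0, "grip": 30},
], squeeze=30)

```text
time_s: 8.37
tcp_pos: [0.62, -0.232, 0.0003]
eef_rot: [-180.0, 0.0, -111.7]
contact_force: [1.6, -1.0, -0.3]
gripper_width: 0.0559
```

Gripped: the width is 55.9 mm. I'll lift and carry it over the plate.

Call:
servo_tool([
  {"dx": 0, "dy": 0, "dz": 1.5, "spin": 0, "grip": 30},
  {"dx": 0, "dy": 0, "dz": 3.5, "spin": 0, "grip": 30},
  {"dx": 0, "dy": 1, "dz": 5.5, "spin": 0, "grip": 30},
  {"dx": 0, "dy": 3, "dz": 6, "spin": 0.08, "grip": 30},
  {"dx": -0.3, "dy": 6, "dz": 6, "spin": 0.16, "grip": 30},
  {"dx": -0.6, "dy": 9, "dz": 6, "spin": 0.24, "grip": 30},
  {"dx": -0.9, "dy": 12, "dz": 6, "spin": 0.32, "grip": 30},
  {"dx": -1.2, "dy": 15, "dz": 6, "spin": 0.4, "grip": 30},
  {"dx": -1.5, "dy": 18, "dz": 6, "spin": 0.48, "grip": 30},
  {"dx": -1.8, "dy": 21, "dz": 6, "spin": 0.553, "grip": 30},
], squeeze=30)

```text
time_s: 9.2
tcp_pos: [0.6006, -0.0205, 0.0596]
eef_rot: [179.9, 0.0, -79.8]
contact_force: [0.5, 0.4, -3.7]
gripper_width: 0.0557
```

Call:
servo_tool([
  {"dx": -0.1, "dy": 3.5, "dz": 0, "spin": 0, "grip": 30},
  {"dx": -0.2, "dy": 7, "dz": 0, "spin": 0, "grip": 30},
  {"dx": -0.2, "dy": 10.5, "dz": 0, "spin": 0, "grip": 30},
  {"dx": -0.2, "dy": 14, "dz": 0, "spin": 0, "grip": 30},
  {"dx": -0.2, "dy": 17.5, "dz": 0, "spin": 0, "grip": 30},
  {"dx": -0.2, "dy": 20, "dz": 0, "spin": 0, "grip": 30},
  {"dx": -0.2, "dy": 20.9, "dz": 0, "spin": 0, "grip": 30},
  {"dx": -0.2, "dy": 20.9, "dz": 0, "spin": 0, "grip": 30},
  {"dx": -0.2, "dy": 20.9, "dz": 0, "spin": 0, "grip": 30},
  {"dx": -0.2, "dy": 20.9, "dz": 0, "spin": 0, "grip": 30},
])

```text
time_s: 10.03
tcp_pos: [0.599, 0.1862, 0.0596]
eef_rot: [179.9, -0.0, -80.0]
contact_force: [-0.1, -0.6, -2.7]
gripper_width: 0.0556
```

Run:
```python
from h import *
s=r.get_state();b=snap('scene');t=snap('top');a=snap('wrist')
print(s['tcp_pos'],s['eef_rot'],s['gripper_width'],s['contact_force'],s['time_s'])
def ov(im,cam,x0,x1,y0,y1,f,h,zb):
  c=cv2.resize(im[y0:y1,x0:x1],None,fx=f,fy=f,interpolation=cv2.INTER_CUBIC)
  F=[(.09,.104,-.045,.075,.01,.026),(.017,.077,.085,.099,.01,.026)]
  for b in F+JB:
    P=boxpts(.5523,.17,.178,[b]);q=proj(cam,P)
    for z in sorted(set(P[:,2])):
      cv2.polylines(c,[np.int32((q[P[:,2]==z][[0,1,3,2]]-[x0,y0])*f)],True,(0,255,0),1)
  b=HB[0];P=boxpts(*h,HB)+[0,0,zb];q=proj(cam,P)
  for k in(0,1): cv2.polylines(c,[np.int32((q[[0+k,2+k,6+k,4+k]]-[x0,y0])*f)],True,(0,0,255),1)
  return c
h=(s['tcp_pos'][0],s['tcp_pos'][1],.178)
c1=ov(b,'scene',240,360,140,225,5,h,.06);c2=ov(t,'top',150,255,120,235,3.7,h,.06)
H=425;c2=cv2.resize(c2,(int(c2.shape[1]*H/c2.shape[0]),H)) 
w=cv2.resize(np.hstack([c1,c2]),(800,int(800*H/(c1.shape[1]+c2.shape[1]))))
cv2.imwrite('pics/p1.png',w)
```

```text
[0.59903607 0.18617432 0.05962074] [ 1.79928872e+02 -2.07853898e-02 -8.00031609e+01] 0.05564574588815928 [-0.1253143  -0.57235824 -2.68488285] 10.0333
```

View pics/p1.png

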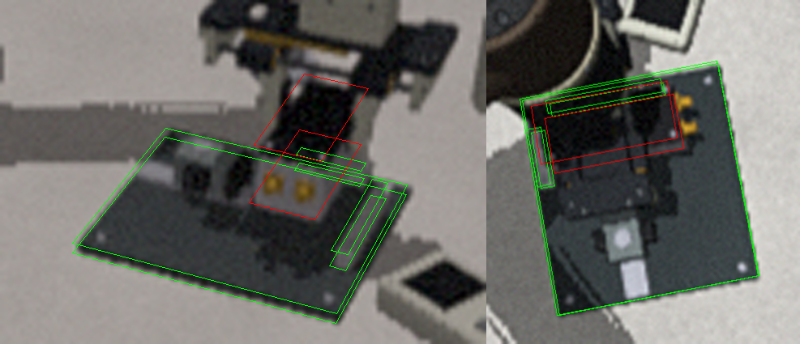

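The jig outline fits both views. The housing hangs inboard of both fences, with its sockets at scene crop (290,187), and the clamp is back. I'll lower it.

Call:
servo_tool([
  {"dx": 0, "dy": 0, "dz": -1, "spin": 0, "grip": 30},
  {"dx": 0, "dy": 0, "dz": -2, "spin": 0, "grip": 30},
  {"dx": 0, "dy": 0, "dz": -3, "spin": 0, "grip": 30},
  {"dx": 0, "dy": 0, "dz": -4, "spin": 0, "grip": 30},
  {"dx": 0, "dy": 0, "dz": -4.5, "spin": 0, "grip": 30},
  {"dx": 0, "dy": 0, "dz": -4.7, "spin": 0, "grip": 30},
  {"dx": 0, "dy": 0, "dz": -4.8, "spin": 0, "grip": 30},
  {"dx": 0, "dy": 0, "dz": -4.9, "spin": 0, "grip": 30},
  {"dx": 0, "dy": 0, "dz": -4.95, "spin": 0, "grip": 30},
  {"dx": 0, "dy": 0, "dz": -4.95, "spin": 0, "grip": 30},
])

```text
time_s: 11.02
tcp_pos: [0.5999, 0.1873, 0.0109]
eef_rot: [-180.0, 0.0, -80.0]
contact_force: [-0.8, -0.1, -3.0]
gripper_width: 0.0558
```

Call:
servo_tool([
  {"dx": 0, "dy": 0, "dz": -0.03, "spin": 0, "grip": 30},
  {"dx": 0, "dy": 0, "dz": -0.06, "spin": 0, "grip": 30},
  {"dx": 0, "dy": 0, "dz": -0.1, "spin": 0, "grip": 30},
  {"dx": 0, "dy": 0, "dz": -0.12, "spin": 0, "grip": 30},
  {"dx": 0, "dy": 0, "dz": -0.14, "spin": 0, "grip": 30},
  {"dx": 0, "dy": 0, "dz": -0.16, "spin": 0, "grip": 30},
  {"dx": 0, "dy": 0, "dz": -0.16, "spin": 0, "grip": 30},
  {"dx": 0, "dy": 0, "dz": -0.16, "spin": 0, "grip": 30},
  {"dx": 0, "dy": 0, "dz": -0.16, "spin": 0, "grip": 30},
  {"dx": 0, "dy": 0, "dz": -0.16, "spin": 0, "grip": 30},
])

```text
time_s: 11.85
tcp_pos: [0.5999, 0.1873, 0.0103]
eef_rot: [-179.9, 0.0, -80.0]
contact_force: [-3.6, 0.2, 8.0]
gripper_width: 0.0558
```

Touched down at +8 N. Now I'll push along jig +y towards the end fence.

Call:
servo_tool([
  {"dx": -0.04, "dy": 0.2, "dz": 0.05, "spin": 0, "grip": 30},
  {"dx": -0.07, "dy": 0.4, "dz": 0.05, "spin": 0, "grip": 30},
  {"dx": -0.11, "dy": 0.6, "dz": 0.05, "spin": 0, "grip": 30},
  {"dx": -0.14, "dy": 0.8, "dz": 0.05, "spin": 0, "grip": 30},
  {"dx": -0.16, "dy": 0.9, "dz": 0.05, "spin": 0, "grip": 30},
  {"dx": -0.18, "dy": 1.0, "dz": 0.05, "spin": 0, "grip": 30},
  {"dx": -0.2, "dy": 1.1, "dz": 0.05, "spin": 0, "grip": 30},
  {"dx": -0.2, "dy": 1.1, "dz": 0.05, "spin": 0, "grip": 30},
  {"dx": -0.2, "dy": 1.1, "dz": 0.05, "spin": 0, "grip": 30},
  {"dx": -0.2, "dy": 1.1, "dz": 0.05, "spin": 0, "grip": 30},
])

```text
time_s: 12.68
tcp_pos: [0.5985, 0.198, 0.0103]
eef_rot: [-179.9, -0.0, -79.9]
contact_force: [-0.0, -3.7, 6.1]
gripper_width: 0.0558
```

Call:
servo_tool([
  {"dx": -0.02, "dy": 0.1, "dz": 0, "spin": 0, "grip": 30},
  {"dx": -0.04, "dy": 0.15, "dz": 0, "spin": 0, "grip": 30},
  {"dx": -0.04, "dy": 0.2, "dz": 0, "spin": 0, "grip": 30},
  {"dx": -0.05, "dy": 0.25, "dz": 0, "spin": 0, "grip": 30},
  {"dx": -0.05, "dy": 0.25, "dz": 0, "spin": 0, "grip": 30},
  {"dx": -0.05, "dy": 0.25, "dz": 0, "spin": 0, "grip": 30},
  {"dx": -0.05, "dy": 0.25, "dz": 0, "spin": 0, "grip": 30},
  {"dx": -0.05, "dy": 0.25, "dz": 0, "spin": 0, "grip": 30},
  {"dx": -0.05, "dy": 0.25, "dz": 0, "spin": 0, "grip": 30},
  {"dx": -0.05, "dy": 0.25, "dz": 0, "spin": 0, "grip": 30},
])

```text
time_s: 13.52
tcp_pos: [0.598, 0.2003, 0.0103]
eef_rot: [-179.9, -0.0, -79.9]
contact_force: [1.6, -4.9, 5.5]
gripper_width: 0.0558
```

Call:
servo_tool([
  {"dx": -0.02, "dy": 0.1, "dz": 0, "spin": 0, "grip": 30},
  {"dx": -0.04, "dy": 0.15, "dz": 0, "spin": 0, "grip": 30},
  {"dx": -0.04, "dy": 0.2, "dz": 0, "spin": 0, "grip": 30},
  {"dx": -0.05, "dy": 0.25, "dz": 0, "spin": 0, "grip": 30},
  {"dx": -0.05, "dy": 0.3, "dz": 0, "spin": 0, "grip": 30},
  {"dx": -0.05, "dy": 0.3, "dz": 0, "spin": 0, "grip": 30},
  {"dx": -0.05, "dy": 0.3, "dz": 0, "spin": 0, "grip": 30},
  {"dx": -0.05, "dy": 0.3, "dz": 0, "spin": 0, "grip": 30},
  {"dx": -0.05, "dy": 0.3, "dz": 0, "spin": 0, "grip": 30},
  {"dx": -0.05, "dy": 0.3, "dz": 0, "spin": 0, "grip": 30},
])

```text
time_s: 14.35
tcp_pos: [0.5976, 0.2007, 0.0104]
eef_rot: [-180.0, -0.2, -80.0]
contact_force: [3.9, -15.0, 8.7]
gripper_width: 0.0557
```

The end fence is reached (15 N, stalled). Now I'll push along jig +x to the long fence, keeping the y bias.

Call:
servo_tool([
  {"dx": 0.2, "dy": 0.04, "dz": 0, "spin": 0, "grip": 30},
  {"dx": 0.4, "dy": 0.07, "dz": 0, "spin": 0, "grip": 30},
  {"dx": 0.6, "dy": 0.11, "dz": 0, "spin": 0, "grip": 30},
  {"dx": 0.75, "dy": 0.14, "dz": 0, "spin": 0, "grip": 30},
  {"dx": 0.9, "dy": 0.16, "dz": 0, "spin": 0, "grip": 30},
  {"dx": 1.0, "dy": 0.18, "dz": 0, "spin": 0, "grip": 30},
  {"dx": 1.1, "dy": 0.2, "dz": 0, "spin": 0, "grip": 30},
  {"dx": 1.1, "dy": 0.2, "dz": 0, "spin": 0, "grip": 30},
  {"dx": 1.1, "dy": 0.2, "dz": 0, "spin": 0, "grip": 30},
  {"dx": 1.1, "dy": 0.2, "dz": 0, "spin": 0, "grip": 30},
])

```text
time_s: 15.18
tcp_pos: [0.603, 0.2014, 0.0103]
eef_rot: [179.5, -0.3, -80.0]
contact_force: [-17.5, -12.0, 24.3]
gripper_width: 0.0559
```

Call:
servo_tool([
  {"dx": 0.05, "dy": 0.01, "dz": 0, "spin": 0, "grip": 30},
  {"dx": 0.1, "dy": 0.02, "dz": 0, "spin": 0, "grip": 30},
  {"dx": 0.15, "dy": 0.03, "dz": 0, "spin": 0, "grip": 30},
  {"dx": 0.2, "dy": 0.04, "dz": 0, "spin": 0, "grip": 30},
  {"dx": 0.25, "dy": 0.05, "dz": 0, "spin": 0, "grip": 30},
  {"dx": 0.25, "dy": 0.05, "dz": 0, "spin": 0, "grip": 30},
  {"dx": 0.25, "dy": 0.05, "dz": 0, "spin": 0, "grip": 30},
  {"dx": 0.25, "dy": 0.05, "dz": 0, "spin": 0, "grip": 30},
  {"dx": 0.25, "dy": 0.05, "dz": 0, "spin": 0, "grip": 30},
  {"dx": 0.25, "dy": 0.05, "dz": 0, "spin": 0, "grip": 30},
])

```text
time_s: 16.02
tcp_pos: [0.6053, 0.2018, 0.0103]
eef_rot: [179.5, -0.3, -80.0]
contact_force: [-17.8, -13.2, 24.3]
gripper_width: 0.0557
```

Call:
servo_tool([
  {"dx": 0, "dy": 0, "dz": 0.04, "spin": 0, "grip": 30},
  {"dx": 0, "dy": 0, "dz": 0.08, "spin": 0, "grip": 30},
  {"dx": 0.05, "dy": 0.01, "dz": 0.1, "spin": 0, "grip": 30},
  {"dx": 0.1, "dy": 0.02, "dz": 0.1, "spin": 0, "grip": 30},
  {"dx": 0.15, "dy": 0.03, "dz": 0.1, "spin": 0, "grip": 30},
  {"dx": 0.2, "dy": 0.04, "dz": 0.1, "spin": 0, "grip": 30},
  {"dx": 0.2, "dy": 0.04, "dz": 0.1, "spin": 0, "grip": 30},
  {"dx": 0.2, "dy": 0.04, "dz": 0.1, "spin": 0, "grip": 30},
  {"dx": 0.2, "dy": 0.04, "dz": 0.1, "spin": 0, "grip": 30},
  {"dx": 0.2, "dy": 0.04, "dz": 0.1, "spin": 0, "grip": 30},
])

```text
time_s: 16.85
tcp_pos: [0.6078, 0.2023, 0.0104]
eef_rot: [179.5, -0.3, -80.0]
contact_force: [-12.6, -12.8, 16.3]
gripper_width: 0.0557
```

Call:
servo_tool([
  {"dx": 0.05, "dy": 0.01, "dz": 0.05, "spin": 0, "grip": 30},
  {"dx": 0.1, "dy": 0.02, "dz": 0.05, "spin": 0, "grip": 30},
  {"dx": 0.15, "dy": 0.03, "dz": 0.05, "spin": 0, "grip": 30},
  {"dx": 0.2, "dy": 0.04, "dz": 0.05, "spin": 0, "grip": 30},
  {"dx": 0.25, "dy": 0.05, "dz": 0.05, "spin": 0, "grip": 30},
  {"dx": 0.3, "dy": 0.06, "dz": 0.05, "spin": 0, "grip": 30},
  {"dx": 0.3, "dy": 0.06, "dz": 0.05, "spin": 0, "grip": 30},
  {"dx": 0.3, "dy": 0.06, "dz": 0.05, "spin": 0, "grip": 30},
  {"dx": 0.3, "dy": 0.06, "dz": 0.05, "spin": 0, "grip": 30},
  {"dx": 0.3, "dy": 0.06, "dz": 0.05, "spin": 0, "grip": 30},
])

```text
time_s: 17.68
tcp_pos: [0.6081, 0.2023, 0.0105]
eef_rot: [179.2, -0.3, -80.0]
contact_force: [-22.0, -11.4, 21.5]
gripper_width: 0.0557
```

Stalled at the long fence too. I'll relieve the down-force, open part-way and centre, then fully open, rise and back away along jig -x for a look.

Call:
servo_tool([
  {"dx": 0, "dy": 0, "dz": 0.1, "spin": 0, "grip": 30},
  {"dx": 0, "dy": 0, "dz": 0.15, "spin": 0, "grip": 68},
  {"dx": 0, "dy": 0, "dz": 0.15, "spin": 0, "grip": 72},
  {"dx": -0.1, "dy": -0.1, "dz": 0.15, "spin": 0, "grip": 80},
  {"dx": -0.2, "dy": -0.2, "dz": 0.2, "spin": 0, "grip": 90},
  {"dx": -0.3, "dy": -0.2, "dz": 0.5, "spin": 0, "grip": 100},
  {"dx": -0.4, "dy": -0.2, "dz": 1, "spin": 0, "grip": 100},
  {"dx": -0.4, "dy": -0.2, "dz": 3, "spin": 0, "grip": 100},
  {"dx": -0.4, "dy": -0.2, "dz": 6, "spin": 0, "grip": 100},
  {"dx": -0.4, "dy": -0.2, "dz": 9, "spin": 0, "grip": 100},
])

```text
time_s: 18.52
tcp_pos: [0.611, 0.2053, 0.1019]
eef_rot: [180.0, -0.0, -80.0]
contact_force: [0.7, -0.1, 0.1]
gripper_width: 0.0871
```

Call:
servo_tool([
  {"dx": -1.2, "dy": -0.3, "dz": 0.5, "spin": 0.12, "grip": 100},
  {"dx": -2.4, "dy": -0.6, "dz": 0.5, "spin": 0.24, "grip": 100},
  {"dx": -3.6, "dy": -0.9, "dz": 0.5, "spin": 0.36, "grip": 100},
  {"dx": -4.8, "dy": -1.2, "dz": 0.5, "spin": 0.48, "grip": 100},
  {"dx": -6, "dy": -1.5, "dz": 0.5, "spin": 0.6, "grip": 100},
  {"dx": -7.2, "dy": -1.8, "dz": 0.5, "spin": 0.72, "grip": 100},
  {"dx": -8.4, "dy": -2.1, "dz": 0.5, "spin": 0.84, "grip": 100},
  {"dx": -9.6, "dy": -2.4, "dz": 0.5, "spin": 0.96, "grip": 100},
  {"dx": -10.8, "dy": -2.4, "dz": 0.5, "spin": 1.08, "grip": 100},
  {"dx": -11.2, "dy": -2.4, "dz": 0.5, "spin": 1.2, "grip": 100},
])

```text
time_s: 19.35
tcp_pos: [0.4982, 0.1814, 0.1069]
eef_rot: [-179.9, -0.0, -10.9]
contact_force: [0.2, 0.7, 0.7]
gripper_width: 0.0877
```

Call:
servo_tool([
  {"dx": 0, "dy": 0, "dz": 0, "spin": 0.12, "grip": 100},
  {"dx": 0, "dy": 0, "dz": 0, "spin": 0.24, "grip": 100},
  {"dx": 0, "dy": 0, "dz": 0, "spin": 0.35, "grip": 100},
  {"dx": 0, "dy": 0, "dz": 0, "spin": 0.374, "grip": 100},
  {"dx": 0, "dy": 0, "dz": 0, "spin": 0.374, "grip": 100},
  {"dx": 0, "dy": 0, "dz": 0, "spin": 0.374, "grip": 100},
  {"dx": 0, "dy": 0, "dz": 0, "spin": 0.374, "grip": 100},
  {"dx": 0, "dy": 0, "dz": 0, "spin": 0.374, "grip": 100},
  {"dx": 0, "dy": 0, "dz": 0, "spin": 0.374, "grip": 100},
  {"dx": 0, "dy": 0, "dz": 0, "spin": 0.374, "grip": 100},
])

```text
time_s: 20.18
tcp_pos: [0.4991, 0.1811, 0.1059]
eef_rot: [180.0, 0.0, 10.2]
contact_force: [-0.6, -0.0, 0.3]
gripper_width: 0.0876
```

Run:
```python
from h import *
s=r.get_state();cal=r.get_calibration('wrist');a=snap('wrist');t=snap('top')
print(s['tcp_pos'],s['eef_rot'],s['gripper_width'],s['contact_force'],s['time_s'])
HZ=[(-.028,.028,-.065,.065,.01,.065)]
for cam,c in(('wrist',cal),('top',None)):
  for o in r.cut_out('housing',cam)[:3]:
    p,i=fit(cam,o['mask'],[.609,.201,.178],HZ,2,c)
    if i>.5: print(cam,o['p'],o['extent'],p,i)
  for n in('clamp','button_a'):
    for o in r.cut_out(n,cam)[:2]: print(cam,n,o['p'],o['extent'])
cv2.imwrite('pics/w_raw.png',a)
c=a[0:230,60:460].copy();c=cv2.resize(c,(800,460),interpolation=cv2.INTER_CUBIC)
c2=cv2.resize(t[130:235,150:250],None,fx=1.33,fy=1.33)
c[-c2.shape[0]:,-c2.shape[1]:]=c2
cv2.imwrite('pics/w3.png',c)
```

```text
[0.49914611 0.18111481 0.10594457] [1.79997373e+02 1.86700641e-03 1.01690563e+01] 0.08755826983230906 [-0.61291469 -0.00200471  0.30857375] 20.1833
wrist 0.67 [172.6, 18.6, 350.4, 102.0] [0.60711843 0.20000888 0.18352683] 0.9687970390833909
wrist clamp 0.86 [227.5, 147.2, 292.3, 216.0]
wrist clamp 0.46 [223.6, 178.0, 237.2, 202.0]
wrist button_a 0.77 [222.6, 176.7, 237.5, 203.1]
wrist button_a 0.76 [278.0, 182.7, 289.1, 199.7]
top 0.82 [177.4, 150.8, 215.6, 171.0] [0.61269663 0.18633758 0.1913552 ] 0.6053789731051344
top clamp 0.68 [372.8, 161.9, 457.2, 222.7]
top clamp 0.43 [191.6, 183.6, 205.3, 208.2]
```

View pics/w3.png

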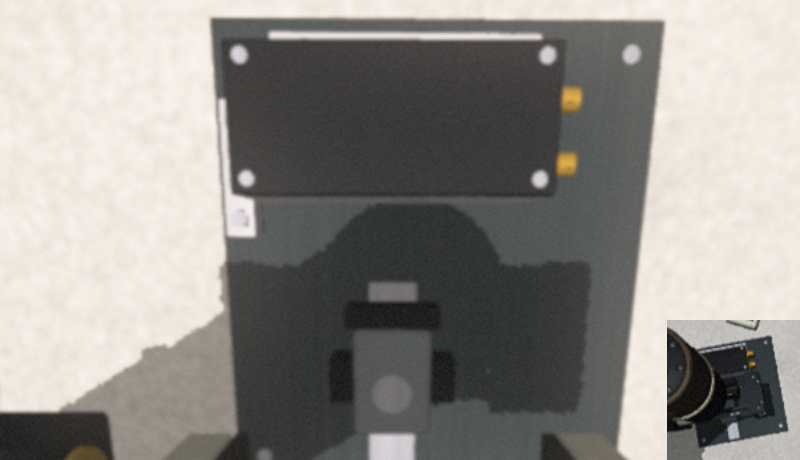

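The housing looks seated at lid (222–566, 38–195), with fence strips at the top and left and the clamp at crop (392,370). I'll check numerically within this one image, using points relative to the plate corners and the fence.

Run:
```python
from h import *
cal=r.get_calibration('wrist')
f=lambda u,v,z:ray('wrist',60+u/2-.25,v/2-.25,z,cal)[:2]
A=f(211,19,.01);B=f(664,21,.01)
ex=A-B; print('plate edge len',np.hypot(*ex)); yj=ex/np.hypot(*ex); xj=np.array([yj[1],-yj[0]]);print('yaw',np.arctan2(xj[1],xj[0]))
O=(A+B)/2-.115*xj; print('jig origin',O)
J=lambda u,v,z:((f(u,v,z)-O)@np.c_[xj,yj]*1000).round(1)
for n,u,v,z in [('lid -x+y',231.5,195,.065),('lid -x-y',553,195,.065),('lid +x-y',567,40,.065),('lid +x+y',222,39,.065),('endf inner -x',255.5,237,.026),('endf top-inner',255.5,199,.026),('longf outer L',269,31,.026),('longf outer R',542,34,.026),('pad L front',344,302,.046),('pad R front',440,302,.046),('body bl',354,430,.051),('body br',432,430,.051),('btnL',330,372,.045),('btnR',455,372,.045)]: print(n,J(u,v,z))
```

```text
plate edge len 0.20810769632933238
yaw 0.17325387140875273
jig origin [0.54930695 0.17038947]
lid -x+y [34.2 84.6]
lid -x-y [ 34.7 -43.9]
lid +x-y [ 90.1 -45.1]
lid +x+y [89.9 84.3]
endf inner -x [18.1 85.3]
endf top-inner [35.3 84.3]
longf outer L [105.1  74.4]
longf outer R [104.4 -44.6]
pad L front [-10.3  42.1]
pad R front [-10.1  -1.3]
body bl [-69.6  38. ]
body br [-69.4   1.4]
btnL [-43.1  49.3]
btnR [-42.8  -9.2]
```

In the jig frame the housing spans x 34–90 and y -45–84.5, with its side parallel to within about 0.004 rad, so it is home. The clamp grip is at jig (-45, 20), which is clamp ≈ 0.010. I'll move over the clamp and descend, slowing near the plate.

Call:
servo_tool([
  {"dx": 0.24, "dy": 0.12, "dz": -1, "spin": 0, "grip": 100},
  {"dx": 0.24, "dy": 0.12, "dz": -3, "spin": 0, "grip": 100},
  {"dx": 0.24, "dy": 0.12, "dz": -5, "spin": 0, "grip": 100},
  {"dx": 0.24, "dy": 0.12, "dz": -7, "spin": 0, "grip": 100},
  {"dx": 0.24, "dy": 0.12, "dz": -8.5, "spin": 0, "grip": 100},
  {"dx": 0.24, "dy": 0.12, "dz": -9.5, "spin": 0, "grip": 100},
  {"dx": 0.24, "dy": 0.12, "dz": -10.1, "spin": 0, "grip": 100},
  {"dx": 0.24, "dy": 0.12, "dz": -10.6, "spin": 0, "grip": 100},
  {"dx": 0.24, "dy": 0.12, "dz": -10.8, "spin": 0, "grip": 100},
  {"dx": 0.24, "dy": 0.12, "dz": -10.8, "spin": 0, "grip": 100},
])

```text
time_s: 21.42
tcp_pos: [0.5017, 0.1824, -0.002]
eef_rot: [-180.0, -0.0, 10.2]
contact_force: [0.3, -0.2, -0.1]
gripper_width: 0.0875
```

Call:
servo_tool([
  {"dx": 0, "dy": 0, "dz": -0.1, "spin": 0, "grip": 100},
  {"dx": 0, "dy": 0, "dz": -0.2, "spin": 0, "grip": 100},
  {"dx": 0, "dy": 0, "dz": -0.3, "spin": 0, "grip": 100},
  {"dx": 0, "dy": 0, "dz": -0.4, "spin": 0, "grip": 100},
  {"dx": 0, "dy": 0, "dz": -0.45, "spin": 0, "grip": 100},
  {"dx": 0, "dy": 0, "dz": -0.5, "spin": 0, "grip": 100},
  {"dx": 0, "dy": 0, "dz": -0.55, "spin": 0, "grip": 100},
  {"dx": 0, "dy": 0, "dz": -0.6, "spin": 0, "grip": 100},
  {"dx": 0, "dy": 0, "dz": -0.6, "spin": 0, "grip": 100},
  {"dx": 0, "dy": 0, "dz": -0.6, "spin": 0, "grip": 100},
])

```text
time_s: 22.25
tcp_pos: [0.5015, 0.1823, -0.0081]
eef_rot: [180.0, 0.0, 10.2]
contact_force: [-0.2, -0.2, -0.4]
gripper_width: 0.0879
```

No contact. Now I'll pinch the buttons.

Call:
servo_tool([
  {"dx": 0, "dy": 0, "dz": 0, "spin": 0, "grip": 40},
  {"dx": 0, "dy": 0, "dz": 0, "spin": 0, "grip": 40},
  {"dx": 0, "dy": 0, "dz": 0, "spin": 0, "grip": 40},
  {"dx": 0, "dy": 0, "dz": 0, "spin": 0, "grip": 40},
  {"dx": 0, "dy": 0, "dz": 0, "spin": 0, "grip": 40},
  {"dx": 0, "dy": 0, "dz": 0, "spin": 0, "grip": 40},
  {"dx": 0, "dy": 0, "dz": 0, "spin": 0, "grip": 40},
  {"dx": 0, "dy": 0, "dz": 0, "spin": 0, "grip": 40},
  {"dx": 0, "dy": 0, "dz": 0, "spin": 0, "grip": 40},
  {"dx": 0, "dy": 0, "dz": 0, "spin": 0, "grip": 40},
], squeeze=20)

```text
time_s: 23.08
tcp_pos: [0.5016, 0.1828, -0.0079]
eef_rot: [-180.0, -0.0, 10.2]
contact_force: [-4.1, 4.0, 3.1]
gripper_width: 0.0472
```

The width is 47–48 mm, so both buttons are fully in. I'll slide along jig +x.

Call:
servo_tool([
  {"dx": 0.4, "dy": 0.07, "dz": 0, "spin": 0, "grip": 40},
  {"dx": 0.9, "dy": 0.16, "dz": 0, "spin": 0, "grip": 40},
  {"dx": 1.4, "dy": 0.25, "dz": 0, "spin": 0, "grip": 40},
  {"dx": 1.9, "dy": 0.34, "dz": 0, "spin": 0, "grip": 40},
  {"dx": 2.4, "dy": 0.42, "dz": 0, "spin": 0, "grip": 40},
  {"dx": 2.9, "dy": 0.51, "dz": 0, "spin": 0, "grip": 40},
  {"dx": 3.3, "dy": 0.58, "dz": 0, "spin": 0, "grip": 40},
  {"dx": 3.7, "dy": 0.65, "dz": 0, "spin": 0, "grip": 40},
  {"dx": 3.9, "dy": 0.69, "dz": 0, "spin": 0, "grip": 40},
  {"dx": 3.9, "dy": 0.69, "dz": 0, "spin": 0, "grip": 40},
])

```text
time_s: 23.92
tcp_pos: [0.5408, 0.1896, -0.0079]
eef_rot: [-180.0, -0.0, 10.2]
contact_force: [-1.5, 3.0, 3.2]
gripper_width: 0.0474
```

Call:
servo_tool([
  {"dx": 0.05, "dy": 0.01, "dz": 0, "spin": 0, "grip": 40},
  {"dx": 0.1, "dy": 0.02, "dz": 0, "spin": 0, "grip": 40},
  {"dx": 0.15, "dy": 0.03, "dz": 0, "spin": 0, "grip": 40},
  {"dx": 0.2, "dy": 0.04, "dz": 0, "spin": 0, "grip": 40},
  {"dx": 0.25, "dy": 0.04, "dz": 0, "spin": 0, "grip": 40},
  {"dx": 0.3, "dy": 0.05, "dz": 0, "spin": 0, "grip": 40},
  {"dx": 0.35, "dy": 0.06, "dz": 0, "spin": 0, "grip": 40},
  {"dx": 0.4, "dy": 0.07, "dz": 0, "spin": 0, "grip": 40},
  {"dx": 0.4, "dy": 0.07, "dz": 0, "spin": 0, "grip": 40},
  {"dx": 0.4, "dy": 0.07, "dz": 0, "spin": 0, "grip": 40},
])

```text
time_s: 24.75
tcp_pos: [0.5442, 0.1902, -0.0079]
eef_rot: [-180.0, 0.0, 10.2]
contact_force: [-5.0, 4.4, 4.8]
gripper_width: 0.0473
```

Call:
servo_tool([
  {"dx": 0.05, "dy": 0.01, "dz": 0, "spin": 0, "grip": 40},
  {"dx": 0.1, "dy": 0.02, "dz": 0, "spin": 0, "grip": 40},
  {"dx": 0.15, "dy": 0.03, "dz": 0, "spin": 0, "grip": 40},
  {"dx": 0.2, "dy": 0.04, "dz": 0, "spin": 0, "grip": 40},
  {"dx": 0.25, "dy": 0.04, "dz": 0, "spin": 0, "grip": 40},
  {"dx": 0.3, "dy": 0.05, "dz": 0, "spin": 0, "grip": 40},
  {"dx": 0.3, "dy": 0.05, "dz": 0, "spin": 0, "grip": 40},
  {"dx": 0.3, "dy": 0.05, "dz": 0, "spin": 0, "grip": 40},
  {"dx": 0.3, "dy": 0.05, "dz": 0, "spin": 0, "grip": 40},
  {"dx": 0.3, "dy": 0.05, "dz": 0, "spin": 0, "grip": 40},
])

```text
time_s: 25.58
tcp_pos: [0.5472, 0.1907, -0.0079]
eef_rot: [-180.0, 0.0, 10.2]
contact_force: [-4.4, 4.3, 4.9]
gripper_width: 0.0471
```

Call:
servo_tool([
  {"dx": 0.05, "dy": 0.01, "dz": 0, "spin": 0, "grip": 40},
  {"dx": 0.1, "dy": 0.02, "dz": 0, "spin": 0, "grip": 40},
  {"dx": 0.15, "dy": 0.03, "dz": 0, "spin": 0, "grip": 40},
  {"dx": 0.2, "dy": 0.04, "dz": 0, "spin": 0, "grip": 40},
  {"dx": 0.25, "dy": 0.04, "dz": 0, "spin": 0, "grip": 40},
  {"dx": 0.3, "dy": 0.05, "dz": 0, "spin": 0, "grip": 40},
  {"dx": 0.3, "dy": 0.05, "dz": 0, "spin": 0, "grip": 40},
  {"dx": 0.3, "dy": 0.05, "dz": 0, "spin": 0, "grip": 40},
  {"dx": 0.3, "dy": 0.05, "dz": 0, "spin": 0, "grip": 40},
  {"dx": 0.3, "dy": 0.05, "dz": 0, "spin": 0, "grip": 40},
])

```text
time_s: 26.42
tcp_pos: [0.5484, 0.1909, -0.008]
eef_rot: [-180.0, 0.2, 10.2]
contact_force: [-12.1, 5.7, 10.2]
gripper_width: 0.0476
```

Pad contact: force rose from 4 to 12 N and the clamp stalled. I'll release and rise.

Call:
servo_tool([
  {"dx": -0.1, "dy": -0.02, "dz": 0, "spin": 0, "grip": 40},
  {"dx": -0.1, "dy": -0.02, "dz": 0, "spin": 0, "grip": 100},
  {"dx": -0.1, "dy": -0.02, "dz": 0, "spin": 0, "grip": 100},
  {"dx": -0.1, "dy": -0.02, "dz": 0, "spin": 0, "grip": 100},
  {"dx": -0.1, "dy": -0.02, "dz": 0, "spin": 0, "grip": 100},
  {"dx": -0.1, "dy": -0.02, "dz": 0, "spin": 0, "grip": 100},
  {"dx": -0.1, "dy": -0.02, "dz": 0, "spin": 0, "grip": 100},
  {"dx": -0.1, "dy": -0.02, "dz": 1, "spin": 0, "grip": 100},
  {"dx": -0.1, "dy": -0.02, "dz": 2.5, "spin": 0, "grip": 100},
  {"dx": -0.1, "dy": -0.02, "dz": 4, "spin": 0, "grip": 100},
])

```text
time_s: 27.25
tcp_pos: [0.5495, 0.1904, 0.0326]
eef_rot: [180.0, 0.0, 10.2]
contact_force: [-1.2, 0.1, 0.4]
gripper_width: 0.0878
```

Call:
servo_tool([
  {"dx": 0, "dy": 0, "dz": 2.5, "spin": 0, "grip": 100},
  {"dx": 0, "dy": 0, "dz": 5, "spin": 0, "grip": 100},
  {"dx": -1, "dy": 0, "dz": 7.5, "spin": 0, "grip": 100},
  {"dx": -3, "dy": -1, "dz": 8, "spin": 0, "grip": 100},
  {"dx": -5, "dy": -1, "dz": 8, "spin": 0, "grip": 100},
  {"dx": -5, "dy": -1, "dz": 8, "spin": 0, "grip": 100},
  {"dx": -5, "dy": -1, "dz": 8, "spin": 0, "grip": 100},
  {"dx": -5, "dy": -1, "dz": 8, "spin": 0, "grip": 100},
  {"dx": -5, "dy": -1, "dz": 8, "spin": 0, "grip": 100},
  {"dx": -5, "dy": -1, "dz": 8, "spin": 0, "grip": 100},
])

```text
time_s: 28.08
tcp_pos: [0.5, 0.1808, 0.1117]
eef_rot: [180.0, 0.0, 10.2]
contact_force: [0.2, 0.8, 0.3]
gripper_width: 0.0876
```

Run:
```python
from h import *
s=r.get_state();cal=r.get_calibration('wrist');a=snap('wrist')
print(s['tcp_pos'],s['contact_force'],s['time_s'])
np.save('cal.npy',cal['extrinsics'])
c=a[0:230,60:460];c=cv2.resize(c,(800,460),interpolation=cv2.INTER_CUBIC)
cv2.imwrite('pics/w4.png',c)
```

```text
[0.49999626 0.18076554 0.11174806] [0.17951931 0.78572995 0.27258687] 28.0833
```

View pics/w4.png

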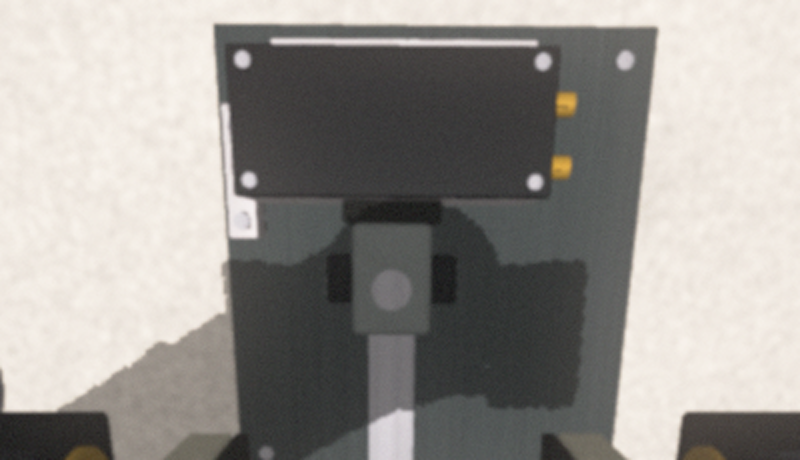

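The pad meets the housing at crop (392,200), the buttons stick out symmetrically at (339,278) and (444,278), and the housing is still in the corner. One numeric check:

Run:
```python
from h import *
cal=r.get_calibration('wrist')
f=lambda u,v,z:ray('wrist',60+u/2-.25,v/2-.25,z,cal)[:2]
A=f(214.5,24,.01);B=f(657.5,28,.01)
ex=A-B;yj=ex/np.hypot(*ex);xj=np.array([yj[1],-yj[0]]);O=(A+B)/2-.115*xj
J=lambda u,v,z:((f(u,v,z)-O)@np.c_[xj,yj]*1000).round(1)
for n,u,v,z in [('lid -x+y',235,195,.065),('lid -x-y',549,198,.065),('lid +x-y',560,46,.065),('lid +x+y',226,43,.065),('endf',257,238,.026),('lfL',271,38,.026),('lfR',538,41,.026),('body bl',353.5,332.5,.051),('body br',430.5,333,.051),('btnL',328,278,.045),('btnR',456,280,.045)]: print(n,J(u,v,z))
```

```text
lid -x+y [34.9 84.2]
lid -x-y [ 34.8 -44.4]
lid +x-y [ 90.6 -44.4]
lid +x+y [90.6 84.1]
endf [17.9 85.4]
lfL [104.4  74.6]
lfR [104.2 -44.6]
body bl [-23.8  37.3]
body br [-23.7   1.9]
btnL [ 0.4 49.2]
btnR [-0.  -9.6]
```

```bash
python3 -c "
from plant import r
print(r.close_job())"
```

```text
the job is handed in; nothing more can be done
None
```

The long housing is in the jig corner with the clamp pad against it, and the job is handed in at about 28 s. No verdict was reported, so the result rests on my own checks.

**What I did:**
- I carried the housing to the plate, pushed it into the end fence and then the long fence until each stalled, and released it.
- I then pinched both clamp buttons, with the fingers at 47–48 mm, which means both were fully in.
- I slid the clamp about 47 mm until the force rose from 4 to 12 N and it stalled, then let go.

**Last checks, from the final wrist picture in the jig's frame:**

| Check | Measured | Expected |
|---|---|---|
| Housing long side (x) | 34.9–90.6 mm | 34–90 mm |
| Housing plain end (y) | 84.2 mm | 85 mm |
| Squareness | within a few mrad | below 20 mrad |
| Span over the clamp buttons (both out) | 58.8 mm | 60 mm |

**Failed or disagreeing:**
- **First grasp:** it missed. The real fingertips sit about 28 mm above the reported TCP, so the fingers closed above the housing. I corrected the heights for this and the second grasp held at 55.9 mm.
- **Clamp position:** the back edge of the clamp reads about 1–2 mm further forward than it should at contact. I put that down to picture scale, as the force rise points to contact.
- **Top camera:** its housing fit after placing was poor because the arm blocked the view (overlap 0.61, 14 mm off in y), so I ignored it.
- **Other items on the bench:** I touched none knowingly, but I did not measure their positions again at the end.

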